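# Tare the weighing dish and weigh the copper slug

### The job

Weigh out the copper slug on the balance: seat the empty metal dish fully down and level in the round holder on the pan and let go of it, feeling for the seat because the holder sits loosely and is not exactly where it is measured. Then press the long tare key fully down and hold it for a second, let it come up, and lower the slug into the dish. Be gentle: never push the sprung pan near the end of its travel, lean hard on the keys or knock the bottles and the beaker.

Things in the scene. Friction and masses are not known exactly. Their poses are not given: they have to be found in the camera images.
- balance: laboratory balance, fixed: white housing 300 (x) x 200 (y) x 57 mm high, keys and display at its front (-x of its own frame, turned at most 0.3 rad from the robot's), round steel pan of 130 mm diameter to the rear. Origin: centre of its underside, on the bench; z up. The display bezel (x -99 to -45 mm, y +-65 mm) is 63.5 mm high.
- pan_nominal (a point): nominal centre of the seat for the dish, on the holder's floor: 50 mm behind (+x of) the balance's centre, 72 mm above the bench, fixed to the housing. Holder and pan sit loosely on their carrier: the true seat centre is up to 6 mm from this point along the balance's x and up to 6 mm along its y, and stays there unless shoved sideways with over 8 N.
- pan (a joint): how far pan and holder are pressed down on the overload spring, m: 0 unloaded, 1 mm per 3 N, damaged past 4 mm (12 N), end stop 6 mm. The holder is an aluminium cup on the pan: recess 67 mm across, flat floor, square-edged rim 6 mm above the floor, 75 mm outside. An off-centre dish hangs up on the rim at the side to which it is off and is pushed up there (felt as a moment).
- tare_key (a point): centre of the top face of the tare key at rest, fixed to the housing: 122 mm in front of (-x of) the balance's centre on its midline, 63 mm above the bench. The key is a long grey bar, 24 (x) x 50 mm (y), standing 6 mm proud of the housing; the small round keys beside it are flush and do nothing here.
- tare (a joint): travel of the tare key, m: 0 up, 0.004 fully down (its stop). It starts to give at 1.6 N and reaches its stop at 6 N; it springs back. The balance tares when the key is held more than 2.5 mm down for half a second.
- dish: the empty weighing dish: round steel dish with upright wall, 64 mm outer diameter, 26 mm high, wall 2.5 mm, floor 3 mm thick, 1 mm bevel around its foot (62 mm across at the very bottom), about 120 g. Origin: centre of its underside, z up through its mouth. It starts on the bench to one side of the balance.
- tray: white plastic sample tray on the bench at the other side of the balance, fixed, 110 x 110 mm, walls 8 mm high, floor 4 mm thick. Origin: centre of its underside.
- slug: the copper slug: plain solid metal cylinder, 20 mm diameter, 36 mm high, about 100 g, standing upright in the tray. Origin: centre of its lower end.
- slug_center (a point): centre of the copper slug, 18 mm above its origin.
- white_bottle: white plastic reagent bottle with black cap, 72 mm diameter, 150 mm high, standing beside the work: leave it alone. Origin: centre of its underside.
- amber_bottle: amber glass reagent bottle with black cap, 72 mm diameter, 150 mm high, standing beside the work: leave it alone. Origin: centre of its underside.
- beaker: white ceramic beaker, 60 mm diameter at the mouth, 60 mm high, on the bench to the robot's left: leave it alone. Origin: centre of its underside.
There are look-alikes about, which are no part of the job. What is meant by the dish is not red, and is the larger of those in its own colour.

How it is judged:
By the outcome, as a careful person would: the job done as asked, in the order asked, and still so for the second after the job is handed in, with the robot touching nothing.
It also fails if it takes over 72 s, if anything falls off the work surface, if the arm or the gripper's body presses on something with over 40 N, if the wrist force passes 120 N, or if a joint passes its speed limit or range.

### The arm

A 7-joint arm with a two-finger parallel gripper is mounted at the origin on the work surface. World frame = base frame: x ahead of the robot, y to its left, z up, the work surface at z = 0. Lengths are in m, angles in rad, forces in N, time in s.
With the tool pointing down it reaches from about 0.425 to 0.95 m from the base axis. Payload 4.7 kg.
Tool frame: the origin (TCP) lies on the centre line of the jaws, within the pads' length; the fingertips stand robot.nose_length ahead of it and the grasp point (between the pads) lies 8 mm behind it (robot.nose_length is the distance from the TCP to the fingertips, in m); z points along the fingers, y is the line along which they close (so a half turn about z gives the same grasp; the last joint's range is limited). The gripper opens to 85 mm and grips with 20 to 120 N. Pads are 22 mm wide; open, the fingers measure 114 mm over their backs; the gripper's body (76 mm by 85 mm) begins 54 mm behind the grasp point. The pads swing forward as they close: fully open they stand 13 mm farther back than shut.
Start: joints at [-1.323, 0.469, -0.049, 1.532, 0.024, 1.141, -0.082], TCP at [0.184, 0.649, 0.242] pointing down, gripper open.
Joint ranges: [-2.59, 2.59], [-0.33, 1.99], [-1.39, 1.29], [0.1, 2.45], [-1.04, 4.18], [0.21, 1.99], [-2.66, 2.66]. Speed limits (rad/s): [2.57, 2.57, 3.14, 3.14, 3.14, 3.14, 3.14].

### API

Orientations are given as [roll, pitch, yaw] about the fixed x, y, z axes, in that order (R = Rz(yaw) Ry(pitch) Rx(roll)).
In Python, from plant import robot gives the robot as it stands. Calls block until the motion is done:
- robot.goto(position, orientation): joint-space move of the TCP to a pose.
- robot.move_straight(position, vel=0.15, attitude=None, contact_N=None): straight line of the TCP; attitude=None keeps the orientation; vel is the mean speed in m/s. With contact_N (N) it stops when the force on the tool has changed by that much, and returns True; else False.
- robot.move_joints(angles): joint-space move.
- robot.grip(opening, strength=None): opening from 0.0 (shut) to 1.0 (fully open); strength is the grip in N (None keeps the last); returns when the fingers have stopped.
- robot.sleep(seconds).
- robot.inverse_kinematics(position, orientation): joint angles nearest the present ones, or None.
- robot.sense(): the state.
- robot.grab_frame(name): name is "scene" or "top"; returns a dict with "image" (480x640x3 uint8, red, green, blue), "range_z" (480x640 float32, m along the optical axis (not along the pixel's ray), 0 where there is no reading), "fx", "fy", "cx", "cy" (pixels), "dist_coeffs" ([k1, k2, p1, p2, k3] as OpenCV has them; the pictures are not rectified), "R" (3x3) and "t" (3): a world point X has camera coordinates R X + t. Camera axes: x right, y down, z forward; pixel columns grow to the right and rows downward; lengths in m; the calibration is good to about 2 mm. A picture is of the moment at which its call begins.
A pose or a line that the arm cannot do raises robot.IKError and nothing moves.
- robot.close_job(): hands the job in; it is judged then, once.
The state is a dict: "t": time; "joint_pos": joint angles; "joint_velocities": joint speeds; "effort": joint torques, N m; "tcp_pos": TCP position; "tcp_rot": TCP orientation; "wrist_force": force on the tool from outside, world axes, zero at the start; "torque": the same for the moment, N m; "opening": opening from 0.0 (shut) to 1.0 (fully open); "gripper_force": force on a finger pad.
Only numpy, scipy, OpenCV 4.12 (cv2) and the standard library are available. Lean on these libraries where they do the work, as an engineer would, in place of code of your own. Each camera call takes 0.05 s, during which the arm holds its last target. There are 200 camera calls.

## Working session

There is one attempt and no reset: what is moved stays moved. The work goes in short steps, each a Python script; the robot and the scene stay as the last script left them, time stands still between calls to the robot, and variables do not carry over. Pictures are saved under pics/ and viewed, at most 10 in all, crops included, and the job is handed in when it is done.

```bash
ls; mkdir -p pics
python3 - <<'E'
from plant import robot
import cv2,numpy as np
for n in ["scene","top"]:
    f=robot.grab_frame(n)
    cv2.imwrite(f"pics/{n}0.png",f["image"][:,:,::-1]); np.savez(f"pics/{n}0.npz",**f)
    print(n,f["fx"],f["fy"],f["cx"],f["cy"],f["dist_coeffs"],np.round(f["R"],3).tolist(),f["t"], -f["R"].T@f["t"])
s=robot.sense();print(s,robot.nose_length)
E
```

```text
pics
scene 521.1564401519778 521.1564401519778 320.5672730212332 239.42227260004245 [-0.07487545  0.          0.          0.          0.        ] [[0.696, 0.718, 0.003], [0.622, -0.601, -0.502], [-0.358, 0.351, -0.865]] [-0.34402469 -0.26618013  1.72476504] [ 1.02326259 -0.51903686  1.35924748]
top 470.6014586680591 470.6014586680591 308.2154133450823 241.53050699504496 [-0.04220749  0.          0.          0.          0.        ] [[-0.024, -1.0, 0.015], [-0.998, 0.023, -0.06], [0.06, -0.017, -0.998]] [0.01135408 0.4944635  1.10252016] [0.42803122 0.0186598  1.12987382]
{'t': 0.1, 'joint_pos': array([-1.32289462,  0.46937184, -0.0486106 ,  1.53361671,  0.02409345,
        1.1409951 , -0.08232391]), 'joint_velocities': array([ 0.0008377 , -0.00165085, -0.00098132, -0.00354026, -0.00015325,
        0.00093306,  0.00128067]), 'effort': array([ 6.89803455e-04, -5.11518288e+01, -4.69376624e-02, -2.38390088e+01,
        1.07875696e-02,  4.47777333e-03, -3.72952949e-07]), 'tcp_pos': array([0.18429703, 0.64880685, 0.24134105]), 'tcp_rot': array([-3.13978770e+00,  5.12424876e-05,  2.86480825e+00]), 'wrist_force': array([-0.72855191, -0.61258277, -0.4374573 ]), 'torque': array([-0.01734226, -0.05833604, -0.00166705]), 'gripper_force': 0.0, 'opening': 0.9968927736151161} 0.011
```

View pics/top0.png

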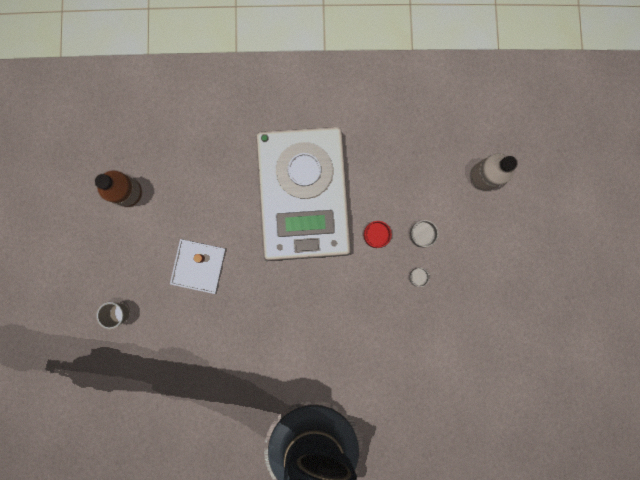

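View pics/scene0.png

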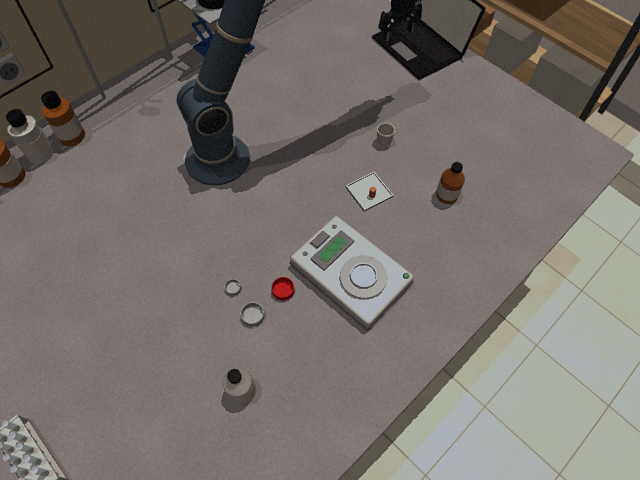

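The top view shows the balance at about (305,193): pan holder (305,169), tare key (307,245). The larger grey dish is at (423,234), with a small grey decoy at (418,276) and a red one at (377,234). The slug is at (199,258) in the tray.

```bash
cat > h.py <<'E'
import numpy as np, cv2
def K(f): return np.array([[f["fx"],0,f["cx"]],[0,f["fy"],f["cy"]],[0,0,1]],float)
def ray(f,uv,z):
    """pixels -> world points on plane z"""
    p=cv2.undistortPoints(np.float64(uv).reshape(-1,1,2),K(f),np.float64(f["dist_coeffs"])).reshape(-1,2)
    d=np.c_[p,np.ones(len(p))]@f["R"]; c=-f["R"].T@f["t"]
    return c+d*((z-c[2])/d[:,2])[:,None]
def proj(f,X):
    r,_=cv2.Rodrigues(f["R"]); return cv2.projectPoints(np.float64(X).reshape(-1,1,3),r,f["t"],K(f),np.float64(f["dist_coeffs"]))[0].reshape(-1,2)
E
python3 - <<'E'
import numpy as np,cv2
t=cv2.imread("pics/top0.png"); s=cv2.imread("pics/scene0.png")
r=lambda im,x,y,w,h,k:cv2.resize(im[y:y+h,x:x+w],None,fx=k,fy=k,interpolation=cv2.INTER_NEAREST)
a=r(t,250,120,105,145,4)       # balance
b=r(t,355,212,90,80,4); c=r(t,165,232,70,65,4)
o=np.zeros((590,790,3),np.uint8); o[:580,:420]=a; o[:320,425:785]=b; o[325:585,425:705]=c
cv2.imwrite("pics/crop1.png",o)
E
```

```text
(no output)
```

View pics/crop1.png

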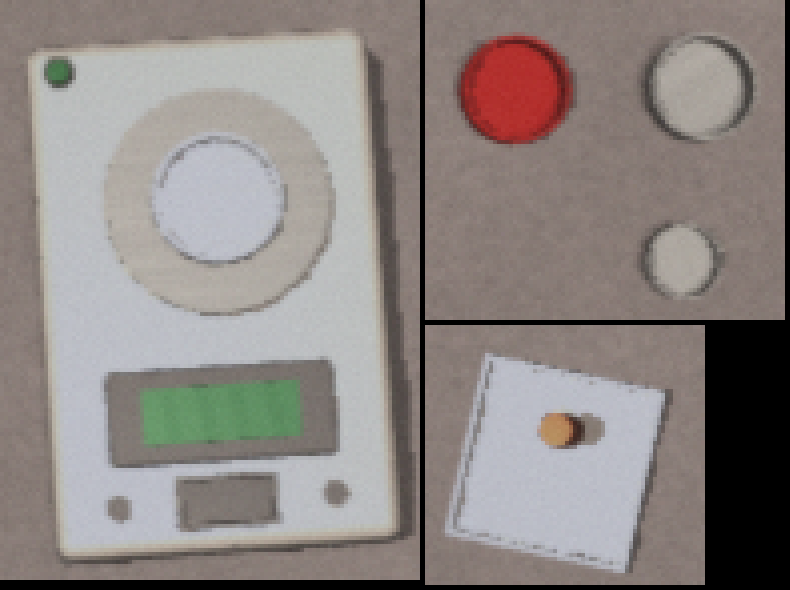

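The crop shows a clear holder ring, key, bezel, dish rim and slug top. I'll measure them from masks, with depth as a check.

```bash
cat > m.py <<'E'
from h import *
from scipy.optimize import least_squares
f=dict(np.load("pics/top0.npz")); g=dict(np.load("pics/scene0.npz"))
def pts(f):
    v,u=np.mgrid[:480,:640]; uv=np.c_[u.ravel(),v.ravel()]
    p=cv2.undistortPoints(np.float64(uv).reshape(-1,1,2),K(f),np.float64(f["dist_coeffs"])).reshape(-1,2)
    return ((np.c_[p,np.ones(len(p))]*f["range_z"].reshape(-1,1)-f["t"])@f["R"]).reshape(480,640,3)
def circ(P): # circle fit
    r=least_squares(lambda q:np.hypot(P[:,0]-q[0],P[:,1]-q[1])-q[2],[*P[:,:2].mean(0),.03],loss="soft_l1",f_scale=.001); return np.round(r.x,4)
def big(m,seed=None):
    c,_=cv2.findContours(m.astype(np.uint8),cv2.RETR_EXTERNAL,cv2.CHAIN_APPROX_NONE)
    if seed: c=[k for k in c if cv2.pointPolygonTest(cv2.convexHull(k),seed,False)>=0]
    return max(c,key=cv2.contourArea)
def win(m,x0,x1,y0,y1):
    o=np.zeros_like(m); o[y0:y1,x0:x1]=m[y0:y1,x0:x1]; return o
im=f["image"].astype(int); W=pts(f); H=W[...,2]
gray=im.mean(2); rb=im[...,0]-im[...,2]
print("bench z",np.median(H[300:330,300:400]),H[300:330,300:400].std(),"housing",np.median(H[195:203,275:335]))
c=big(win(rb<8,285,325,150,190),(305.,169.)); print("holder",circ(ray(f,cv2.convexHull(c),.078)))
m=win(rb>12,270,340,140,200); c=big(m,(305.,169.)); print("pan",circ(ray(f,cv2.convexHull(c),.07)))
m=win(gray<165,290,323,235,256); c=big(m,(307.,245.)); r=cv2.minAreaRect(c); print("key",ray(f,r[0],.063),r)
m=win(gray<165,270,340,205,240); c=big(m,(307.,223.)); B=ray(f,cv2.boxPoints(cv2.minAreaRect(c)),.0635); print("bezel",B.mean(0),B)
m=win(gray>170,250,355,120,265); c=big(m); B=ray(f,cv2.boxPoints(cv2.minAreaRect(c)),.057); print("housing",B.mean(0),B)
m=win(H>.010,400,447,215,256); c=big(m); print("dish depth",circ(ray(f,cv2.convexHull(c),.026)),H[215:256,400:447].max())
m=win(rb<14,400,447,215,256); c=big(m,(423.,234.)); print("dish colour",circ(ray(f,cv2.convexHull(c),.026)),cv2.minEnclosingCircle(c))
m=win(rb>50,185,215,245,275); c=big(m); print("slug",circ(ray(f,c,.04)),cv2.minEnclosingCircle(c),H[250:266,192:206].max())
m=win(H>.025,185,215,245,275); c=big(m); print("slug depth",circ(ray(f,c,.04)))
# scene view
im=g["image"].astype(int); rb=im[...,0]-im[...,2]; H=pts(g)[...,2]
for n,X in dict(dish=[.5,-.23,.026],slug=[.42,.25,.04]).items(): print(n,proj(g,X))
m=win(H>.018,235,270,298,330); c=big(m,(252.,314.)); print("dish sc",circ(ray(g,cv2.convexHull(c),.026)))
m=win(rb<5,345,380,260,290); c=big(m,(363.,276.)); print("holder sc",circ(ray(g,cv2.convexHull(c),.078)))
m=win(H>.035,365,382,182,203); c=big(m); print("slug sc",circ(ray(g,c,.04)))
E
python3 m.py
```

```text
bench z 0.0013391693834840668 0.10261402953922419 housing 0.05908551689486814
holder [0.6556 0.007  0.0387]
pan [0.6547 0.0062 0.0635]
key [[0.48449893 0.00445485 0.063     ]] ((306.6598815917969, 244.7385711669922), (13.821928024291992, 26.147666931152344), 85.91438293457031)
bezel [0.53439029 0.00648825 0.0635    ] [[ 0.559272    0.07367544  0.0635    ]
 [ 0.5652575  -0.05829213  0.0635    ]
 [ 0.50943346 -0.06048838  0.0635    ]
 [ 0.50359819  0.07105807  0.0635    ]]
housing [0.60613379 0.01171533 0.057     ] [[ 0.74667423  0.11400734  0.057     ]
 [ 0.75575399 -0.0784209   0.057     ]
 [ 0.46503248 -0.08886603  0.057     ]
 [ 0.45707446  0.1001409   0.057     ]]
dish depth [ 0.5072 -0.2738  0.0326] 1.1298738236958297
dish colour [ 0.5069 -0.2722  0.0332] ((423.0, 233.5), 14.430970191955566)
slug [0.4617 0.2574 0.0086] ((197.5, 257.8333435058594), 4.116457939147949) 1.1298738236958297
slug depth [0.4608 0.256  0.0098]
dish [[262.57766918 300.7093808 ]]
slug [[361.49941953 183.30887616]]
dish sc [ 0.5069 -0.2756  0.0328]
holder sc [0.6538 0.0068 0.0394]
slug sc [0.4593 0.2581 0.0086]
```

```bash
cat > s1.py <<'E'
from plant import robot
import numpy as np, cv2
pi=np.pi; D=[.507,-.274]
robot.goto([D[0],D[1],.16],[pi,0,3*pi/4]); print(robot.sense()["t"])
robot.move_straight([*D,.020],vel=.12)
robot.grip(.68,20); s=robot.sense(); print("grip1",s["opening"],s["gripper_force"],s["wrist_force"],robot.nose_length)
if s["gripper_force"]<1: robot.grip(0.,20); print(robot.sense()["opening"])
robot.grip(1.)
robot.move_straight([*D,.020],attitude=[pi,0,pi/4],vel=.1) if 0 else None
robot.move_straight([*D,.05],vel=.15)
robot.goto([*D,.05],[pi,0,pi/4])
robot.move_straight([*D,.020],vel=.1)
robot.grip(0.,25); s=robot.sense(); print("grip2",s["t"],s["opening"],s["gripper_force"],s["wrist_force"],s["tcp_pos"],s["tcp_rot"],robot.nose_length)
f=robot.grab_frame("scene"); cv2.imwrite("pics/scene1.png",cv2.resize(f["image"][260:360,190:320,::-1],None,fx=6,fy=6));
E
python3 s1.py
```

```text
3.525
grip1 0.7326705793735224 21.556478580459952 [0.03125194 0.59830907 5.88233175] 0.011
grip2 7.8333 0.7285464766841849 27.492158571258187 [-1.32767195  0.91208833  4.019554  ] [ 0.50720919 -0.27434685  0.02078138] [ 3.14073255e+00 -4.29042422e-04  7.85376478e-01] 0.011
```

View pics/scene1.png

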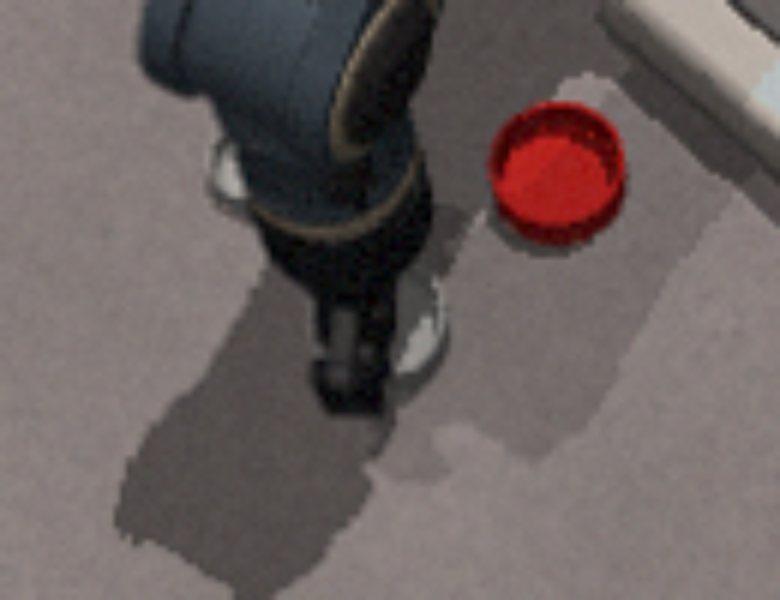

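The dish is gripped across its diameter and the tips clear the bench. Next I'll lift it, carry it over the measured seat and feel down.

```bash
cat > feel.py <<'E'
from plant import robot
import numpy as np
def base(n=4):
    F=[];M=[]
    for _ in range(n): s=robot.sense(); F.append(s["wrist_force"]);M.append(s["torque"]); robot.sleep(.03)
    return np.mean(F,0),np.mean(M,0)
def feel(xy,ztop,zmin,N=1.5,vel=.01):
    """lower from ztop until contact, print height, dF, dM, side of contact"""
    robot.move_straight([*xy,ztop],vel=.04); robot.sleep(.15); F0,M0=base()
    hit=robot.move_straight([*xy,zmin],vel=vel,contact_N=N); robot.sleep(.1)
    F,M=base(); dF,dM=F-F0,M-M0; p=robot.sense()["tcp_pos"]
    side=np.array([-dM[1],dM[0]])/max(dF[2],.3)*1000
    print("t",round(robot.sense()["t"],2),"hit",hit,"tcp",np.round(p,4),"dF",np.round(dF,2),"dM",np.round(dM,3),"side mm",np.round(side,1),flush=True)
    return p[2],dF,dM,side
E
python3 - <<'E'
from feel import *
robot.move_straight([.507,-.274,.15],vel=.2); s=robot.sense();print(s["opening"],s["gripper_force"],s["wrist_force"])
robot.move_straight([.6548,.0066,.15],vel=.2)
robot.move_straight([.6548,.0066,.112],vel=.1)
feel([.6548,.0066],.110,.0915)
E
```

```text
0.7306046640259287 27.61775253340602 [-0.4667601  -0.10429969 -1.40061076]
t 13.35 hit True tcp [0.6547 0.0066 0.0916] dF [ 1.3  -0.14  3.41] dM [-0.13  -0.313  0.01 ] side mm [ 92. -38.]
```

```bash
cat >> feel.py <<'E'
def wall(z,c,d,L=.004,N=2.,vel=.006):
    """slide from c along d until a side force; returns the TCP place"""
    c=np.array(c);d=np.array(d,float); robot.move_straight([*c,z],vel=.02); robot.sleep(.1); F0,M0=base(3)
    hit=robot.move_straight([*(c+L*d),z],vel=vel,contact_N=N); F,M=base(2); p=robot.sense()["tcp_pos"]
    print("t",round(robot.sense()["t"],2),"wall",d,hit,np.round((p[:2]-c)*1000,2),"z",round(p[2],4),"dF",np.round(F-F0,2),"F",np.round(F,2),"dM",np.round(M-M0,3),flush=True)
    robot.move_straight([*c,z],vel=.02); return p[:2]
E
python3 - <<'E'
from feel import *
c=[.6548,.0066]; z=.0925
for d in [(1,0),(-1,0),(0,1),(0,-1)]: wall(z,c,d)
print(base())
E
```

```text
t 14.22 wall [1. 0.] True [0.25 0.14] z 0.0918 dF [0.18 0.07 1.37] F [ 0.53 -0.51  2.02] dM [-0.009  0.035 -0.056]
t 15.53 wall [-1.  0.] True [-2.36  0.14] z 0.0922 dF [ 0.84 -0.02 -0.82] F [ 1.61  0.45 -0.2 ] dM [-0.106 -0.09  -0.018]
t 16.84 wall [0. 1.] True [-0.06  2.29] z 0.092 dF [ 1.53 -1.01  0.58] F [ 0.48 -0.89  0.93] dM [-0.222 -0.33   0.003]
t 17.99 wall [ 0. -1.] True [-0.16 -0.24] z 0.0918 dF [0.64 0.02 1.27] F [0.56 0.29 1.74] dM [-0.027 -0.123 -0.016]
(array([ 0.16020607, -0.16449884,  0.05831322]), array([-0.13912893, -0.13908215,  0.0082377 ]))
```

Run:
```python
from feel import *
c=[.6548,.0066]; z=.0925
robot.sleep(.3)
wall(z,c,(1,0),N=3.);robot.sleep(.2); wall(z,c,(0,-1),N=3.); robot.sleep(.2); wall(z,c,(-1,0),N=3.); robot.sleep(.2); wall(z,c,(0,1),N=3.)
```

```text
t 19.59 wall [1. 0.] True [0.4  0.19] z 0.0917 dF [0.22 0.3  1.6 ] F [0.18 0.06 2.2 ] dM [ 0.12  -0.079  0.008]
t 20.98 wall [ 0. -1.] True [-0.18 -0.44] z 0.0918 dF [ 0.22 -0.89  1.6 ] F [ 0.39 -0.46  2.25] dM [-0.086 -0.011  0.018]
t 22.52 wall [-1.  0.] True [-2.42  0.41] z 0.0923 dF [ 0.88  1.61 -0.05] F [0.91 0.42 0.64] dM [ 0.182 -0.205 -0.003]
t 24.07 wall [0. 1.] True [0.01 2.25] z 0.0921 dF [ 1.69 -1.15 -0.03] F [ 1.01 -0.33  0.76] dM [-0.208 -0.276 -0.033]
```

Walls are felt at +0.4/−2.4 mm in x and −0.4/+2.25 mm in y. That is about ±1.4 mm around an offset of (−1.0, +0.9) mm, which matches the recess clearance, so the dish is inside it. I'll centre, press lightly and release.

Run:
```python
from feel import *
import cv2
c=[.6538,.0075]
robot.move_straight([*c,.0925],vel=.02); robot.sleep(.2)
feel(c,.0935,.0912,N=2.)
robot.grip(1.); s=robot.sense(); print(s["opening"],s["wrist_force"])
robot.move_straight([*c,.16],vel=.12); 
robot.goto([.52,.12,.2],[np.pi,0,np.pi/2])
print(robot.sense()["t"])
o=np.zeros((600,800,3),np.uint8)
for n,(x,y,w,h),px in [("top",(265,130,80,75),0),("scene",(323,240,80,75),400)]:
    f=robot.grab_frame(n); np.savez(f"pics/{n}2.npz",**f); o[:375,px:px+400]=cv2.resize(f["image"][y:y+h,x:x+w,::-1],(400,375),interpolation=cv2.INTER_NEAREST)
cv2.imwrite("pics/seat.png",o[:375])
```

```text
t 25.81 hit True tcp [0.6538 0.0074 0.0915] dF [ 0.82 -0.41  3.76] dM [-0.191 -0.294  0.026] side mm [ 78.1 -50.7]
0.9980314651926856 [ 0.65079768 -0.19161102 -0.53800794]
27.65
```

View pics/seat.png

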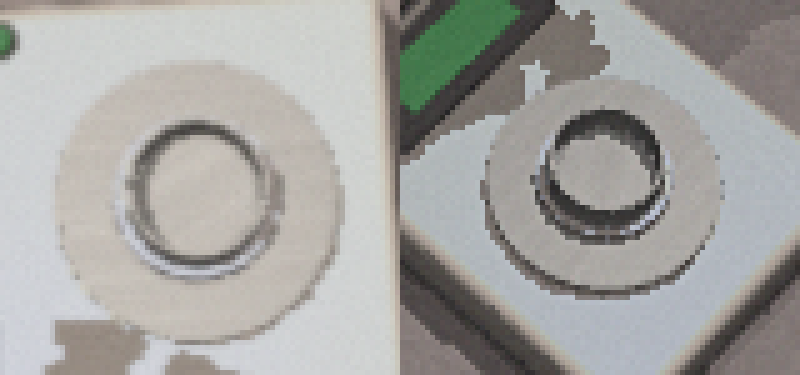

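The dish sits concentric and level inside the holder in both views. On to the tare key.

Run:
```python
from feel import *
from m import pts
f=dict(np.load("pics/top2.npz")); P=pts(f)[161:171,299:309].reshape(-1,3) if 0 else None
W=pts(f); q=W[158:176,295:313].reshape(-1,3); q=q[abs(q[:,2]-.076)<.004]
A=np.linalg.lstsq(np.c_[q[:,:2]-q[:,:2].mean(0),np.ones(len(q))],q[:,2],rcond=None)[0]; print("floor tilt,z",A,len(q))
pi=np.pi; k=[.4845,.0044]
robot.grip(0.,20)
robot.goto([*k,.10],[pi,0,pi+.043])
robot.move_straight([*k,.079],vel=.06); robot.sleep(.2); F0,_=base()
hit=robot.move_straight([*k,.0685],vel=.008,contact_N=7.); 
for i in range(5):
    robot.sleep(.25); s=robot.sense(); print(round(s["t"],2),hit,np.round(s["tcp_pos"],4),np.round(s["wrist_force"]-F0,2))
```

```text
bench z 0.0013391693834840668 0.10261402953922419 housing 0.05908551689486814
holder [0.6556 0.007  0.0387]
pan [0.6547 0.0062 0.0635]
key [[0.48449893 0.00445485 0.063     ]] ((306.6598815917969, 244.7385711669922), (13.821928024291992, 26.147666931152344), 85.91438293457031)
bezel [0.53439029 0.00648825 0.0635    ] [[ 0.559272    0.07367544  0.0635    ]
 [ 0.5652575  -0.05829213  0.0635    ]
 [ 0.50943346 -0.06048838  0.0635    ]
 [ 0.50359819  0.07105807  0.0635    ]]
housing [0.60613379 0.01171533 0.057     ] [[ 0.74667423  0.11400734  0.057     ]
 [ 0.75575399 -0.0784209   0.057     ]
 [ 0.46503248 -0.08886603  0.057     ]
 [ 0.45707446  0.1001409   0.057     ]]
dish depth [ 0.5072 -0.2738  0.0326] 1.1298738236958297
dish colour [ 0.5069 -0.2722  0.0332] ((423.0, 233.5), 14.430970191955566)
slug [0.4617 0.2574 0.0086] ((197.5, 257.8333435058594), 4.116457939147949) 1.1298738236958297
slug depth [0.4608 0.256  0.0098]
dish [[262.57766918 300.7093808 ]]
slug [[361.49941953 183.30887616]]
dish sc [ 0.5069 -0.2756  0.0328]
holder sc [0.6538 0.0068 0.0394]
slug sc [0.4593 0.2581 0.0086]
floor tilt,z [-0.01168051 -0.00550548  0.07604599] 298
32.11 True [0.4845 0.0044 0.0702] [-0.79 -0.31  5.93]
32.36 True [0.4845 0.0044 0.0702] [-0.08  0.24  5.19]
32.61 True [0.4845 0.0044 0.0702] [-0.54 -0.57  4.8 ]
32.86 True [0.4845 0.0044 0.0702] [ 0.25 -0.67  5.63]
33.11 True [0.4845 0.0044 0.0702] [-0.68 -0.29  6.13]
```

The dish floor is level and low. The key is about 3.5 mm down at ~5.5 N, not quite at its stop, so I'll press to the stop and hold again.

Run:
```python
from feel import *
k=[.4845,.0044]
hit=robot.move_straight([*k,.0682],vel=.004,contact_N=5.)
for i in range(3):
    robot.sleep(.4); s=robot.sense(); print(round(s["t"],2),hit,np.round(s["tcp_pos"],4),np.round(s["wrist_force"],2))
robot.move_straight([*k,.09],vel=.05)
# slug
pi=np.pi; S=[.460,.2575]
robot.move_straight([*k,.16],vel=.15); robot.grip(.7,20)
robot.goto([*S,.12],[pi,0,pi/2+.5]); robot.move_straight([*S,.036],vel=.1)
print("pre",robot.sense()["wrist_force"])
robot.grip(0.,25); s=robot.sense(); print(s["t"],s["opening"],s["gripper_force"],s["wrist_force"],s["tcp_pos"])
```

```text
33.76 True [0.4845 0.0044 0.0702] [-0.96  0.15  5.74]
34.16 True [0.4845 0.0044 0.0702] [-1.12  0.29  5.29]
34.56 True [0.4845 0.0044 0.0701] [-2.02  0.05  5.59]
pre [0.26891415 0.23476354 0.5336549 ]
39.0167 0.21826948029842946 24.56135630607605 [-0.5353246  -0.51183714  2.77322031] [0.46017067 0.25770491 0.03639846]
```

The key met its hard stop: 5 N more moved it only 0.1 mm. It was held there for over 2 s. The slug is gripped, so now I'll carry it over and lower it.

Run:
```python
from feel import *
import cv2
S=[.460,.2575]; c=[.6538,.0075]
robot.move_straight([*S,.17],vel=.15); s=robot.sense(); print(s["opening"],s["gripper_force"])
robot.move_straight([*c,.17],vel=.2); robot.move_straight([*c,.125],vel=.08)
f=robot.grab_frame("scene"); cv2.imwrite("pics/carry.png",cv2.resize(f["image"][200:310,300:430,::-1],None,fx=5,fy=5))
feel(c,.115,.1045,N=1.5,vel=.01)
```

```text
0.22090413895834252 24.433092176914215
t 44.28 hit True tcp [0.6536 0.0076 0.1058] dF [ 1.12 -0.09  3.7 ] dM [ 0.034 -0.253 -0.053] side mm [68.3  9.3]
```

View pics/carry.png

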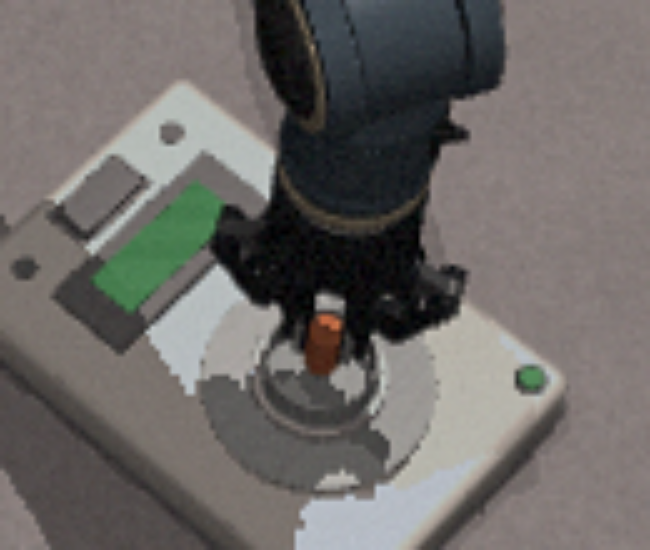

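The picture shows the slug upright in the jaws over the middle of the dish. Contact came at the expected floor height, so I'll release with a small opening and withdraw.

Run:
```python
from feel import *
import cv2
c=[.6538,.0075]
robot.move_straight([*c,.1064],vel=.01)
robot.grip(.27); s=robot.sense(); print(s["opening"],s["wrist_force"],s["gripper_force"])
robot.move_straight([*c,.17],vel=.06)
robot.goto([.50,.15,.22],[np.pi,0,np.pi/2]); print(robot.sense()["t"])
o=np.zeros((375,800,3),np.uint8)
for n,(x,y,w,h),px in [("top",(265,130,80,75),0),("scene",(323,240,80,75),400)]:
    f=robot.grab_frame(n); o[:,px:px+400]=cv2.resize(f["image"][y:y+h,x:x+w,::-1],(400,375),interpolation=cv2.INTER_NEAREST)
cv2.imwrite("pics/end.png",o)
```

```text
0.26781070405422425 [-0.91804789 -0.3801339  -0.31451514] 0.0
46.8667
```

View pics/end.png

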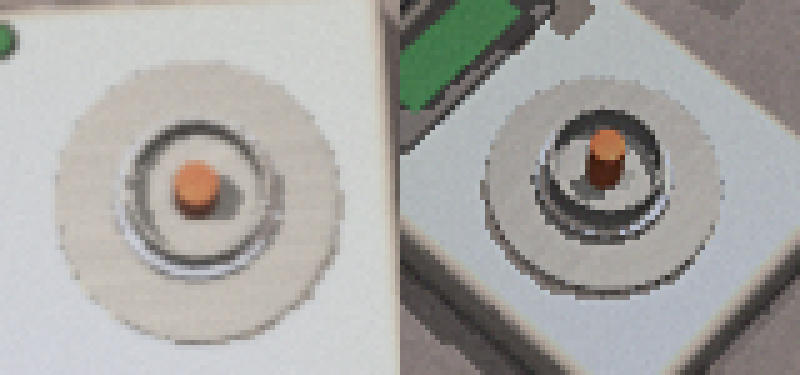

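The slug stands upright near the centre of the seated, level dish, and the arm is clear, so I'm handing in.

```bash
python3 -c "
from plant import robot
robot.sleep(.3); print(robot.close_job())"
```

```text
the job is handed in; nothing more can be done
None
```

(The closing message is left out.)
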